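# Prove the strap creaser's red stop switch

## Robot

A 6-joint arm with a two-finger parallel gripper is mounted at the origin on the work surface. World frame = base frame: x ahead of the robot, y to its left, z up, the work surface at z = 0. Lengths are in mm, angles in rad, forces in N, time in s.
With the tool pointing down it reaches from about 350 to 975 mm from the base axis. Payload 7.1 kg.
Tool frame: the origin (TCP) lies midway between the tips of the shut fingers; the grasp point (between the pads) lies 19 mm behind it (ctrl.tcp_to_grasp is the distance from the TCP to the grasp point, in mm); z points along the fingers, y is the line along which they close (so a half turn about z gives the same grasp; the last joint's range is limited). The gripper opens to 88 mm and grips with 3 to 60 N. Pads are 20 mm wide; open, the fingers measure 115 mm over their backs; the gripper's body (75 mm by 178 mm) begins 61 mm behind the grasp point.
Start: joints at [-1.205, 0.423, 1.63, -0, 1.089, -0.019], TCP at [234.624, -579.272, 198.375] pointing down, gripper open.
Joint ranges: [-3, 3], [-0.9, 2.11], [0.09, 2.58], [-1.31, 4.45], [0.11, 2.69], [-2.54, 2.54]. Speed limits (rad/s): [2.39, 2.39, 3.01, 3.14, 3.14, 3.14].

## Interface

Orientations are given as a rotation vector (axis times angle).
In Python, from workcell import get_obs, cams, ticket, boxes_of, ctrl gives the robot as it stands.
- The arm moves only by the shell command python3 -m creep 'ROWS' [OPENING]. ROWS is JSON, one flat list of numbers, 4 for each row, row after row: the shift along the world's x, y, z in m, then the turn about the world's z in rad. In form: [tx, ty, tz, spin, tx, ty, tz, spin, ...]. A call has 1 to 10 rows; each row is the pose to reach, as a shift and turn from the pose commanded when the call began; what a row does not reach only later rows make up. A row lasts 1/12 s, in which the tool goes at most 41.7 mm and 7.16 degrees, less where a joint would pass 70% of its speed; a pose out of reach is approached as far as the arm can. A call with a gripper value outside its range is refused whole. OPENING is the opening, from 0 (shut) to 1 (fully open), set as the call begins (- or left out, the last holds). The fingers move at their own pace and stop on an object; the grip force is fixed at half the most. Time passes only in rows, so rows that repeat a pose let the fingers close. It gives the time, the measured TCP pose, the force, the opening and the grip force at its end, in the units of the state.
- get_obs(): the state, without advancing time (a new reading comes with each control period).
- cams.get_image(name): name is "side" or "top" or "wrist"; returns (picture, depth): 480x640x3 uint8, red, green, blue; 480x640 float32, mm along the optical axis (not along the pixel's ray), 0 where there is no reading.
- cams.get_calibration(name): a dict with "mtx" (3x3 intrinsics, pixels), "D" ([k1, k2, p1, p2, k3] as OpenCV has them; the pictures are not rectified), "R" (3x3) and "t" (3): a world point X has camera coordinates R X + t; the wrist camera has in their place "mount" (4x4, takes a point from camera to tool coordinates, whose origin is the TCP and whose axes are the flange's). Camera axes: x right, y down, z forward; pixel columns grow to the right and rows downward; lengths in mm; the calibration is good to about 2 mm. A picture is of the moment at which its call begins: read the wrist's pose just before it. get_calibration takes no time and is no camera call.
- ticket.close_job(): hands the job in; it is judged then, once.
Trained networks look in the newest picture that a camera, given by its name, has taken for a name from the list of things; names that differ only in an ending like _2 or _b are one class to them, and where a whole thing is asked for, a point or a joint stands for the part that bears it (a point fixed in the world has none). Each returns a list of dicts, best first, with "score" (0 to 1); they miss things now and then, are a little off and sometimes report something else, mostly with a low value. They report only what shows in the picture. A call takes as long as a camera call.
- boxes_of(camera, target): "centre" ([column, row] in pixels, amid what is visible of it).
The state is a dict: "t": time; "qpos": joint angles; "qvel": joint speeds; "joint_torque": joint torques, N m; "ee_pos": TCP position; "orientation": TCP orientation; "ft_force": force on the tool from outside, world axes, zero at the start; "moment": the same for the moment, N m; "width": finger opening in mm; "grasp_force": force on a finger pad.
Only numpy, scipy, OpenCV 4.12 (cv2) and the standard library are available. Lean on these libraries where they do the work, as an engineer would, in place of code of your own. Each camera call takes 0.05 s, during which the arm holds its last target. There are 200 camera calls.

## Task

Before the strap creaser is started its red stop switch has to be proved. With the gripper, push the red roller arm sideways toward the yellow post next to it until the switch trips (the roller above the post is well past it), keep it there for about a second, then let the arm swing back upright. Leave the blue roller arm alone.

Things in the scene. Friction and masses are not known exactly. Their poses are not given: they have to be found in the camera images.
- red_switch: the switch to test: upright box 36 x 42 x 90 mm. Origin: centre of its underside, 12 mm above the work surface; z up. In its frame (mm) the arm at rest points up, from a pivot (axis along x) at -27, 0, 75 to a red roller centred at -38, 0, 135 (diameter 22, 16 wide along x). The roller clears the box top by 34; fingers can push it from the side above the box. Yellow post: at -38, +45, top at z 75.
- red_arm (a joint): red arm's angle, rad: 0 upright, positive as the roller swings to the switch's +y, toward the yellow post; range -1.1 to 1.1, a spring returns it to 0. Pivot to roller centre 60 mm. Trips at 0.52 (roller 30 mm aside, 8 mm lower, about 4 N); at 0.85 the roller is above the post (45 mm aside, 20 mm lower, about 6.5 N).
- blue_switch: a bystander, same as the red switch and turned the same way, but with a blue roller. The two stand 210 mm apart at the two ends of the creaser's 160 x 360 mm base plate, either one at either end; the rail and green carriage behind and between them are at most 110 mm high.
- blue_arm (a joint): blue arm's angle, rad, as for the red one; to be left upright (0).

How it is judged:
By the outcome, as a careful person would: the job done as asked, in the order asked, and still so for the second after the job is handed in, with the robot touching nothing.
It also fails if it takes over 29 s, if anything falls off the work surface, if the arm or the gripper's body presses on something with over 40 N, if the wrist force passes 120 N, or if a joint passes its speed limit or range.

## Working session

There is one attempt and no reset: what is moved stays moved. The work goes in short steps, Python scripts to look and compute and a shell command to move; the robot and the scene stay as the last step left them, time stands still between calls to the robot, and variables do not carry over. Pictures are saved under pics/ and viewed, at most 10 in all, crops included, and the job is handed in when it is done.

```bash
mkdir -p pics; cat > h.py <<'E'
import numpy as np,cv2
from workcell import get_obs,cams,ticket,boxes_of,ctrl
def world(cam,uv,img_d,r=3):
    c=cams.get_calibration(cam);u,v=map(int,np.round(uv))
    p=img_d[max(0,v-r):v+r+1,max(0,u-r):u+r+1];p=p[p>0];d=np.median(p) if len(p) else 0
    n=cv2.undistortPoints(np.array([[uv]],float),np.array(c["mtx"]),np.array(c["D"]))[0,0]
    X=np.array([n[0]*d,n[1]*d,d]);return np.array(c["R"]).T@(X-np.array(c["t"]))
E
python3 - <<'E'
from h import *
np.set_printoptions(precision=1,suppress=True)
for n in("side","top"):
    im,d=cams.get_image(n);cv2.imwrite(f"pics/{n}1.png",im[:,:,::-1]);np.save(f"pics/{n}d.npy",d)
    for t in("red_switch","red_arm","blue_switch","blue_arm"):
        for b in boxes_of(n,t)[:2]: print(n,t,b["score"],b["centre"],world(n,b["centre"],d))
    hsv=cv2.cvtColor(im,cv2.COLOR_RGB2HSV)
    for c,(lo,hi) in dict(red=((0,150,60),(6,255,255)),blue=((100,130,50),(125,255,255)),yel=((22,130,80),(35,255,255))).items():
        k,l,s,ce=cv2.connectedComponentsWithStats(cv2.inRange(hsv,lo,hi))
        for i in range(1,k):
            if s[i,4]>25: print(n,c,s[i],ce[i],world(n,ce[i],d,2))
E
```

```text
side red_switch 0.55 [333.1, 274.9] [509.3  29.6  65.4]
side red_arm 0.73 [349.8, 227.3] [491.6  21.1 147.6]
side blue_switch 0.73 [376.7, 199.9] [ 585.2 -165.    64.6]
side blue_arm 0.85 [391.1, 160.6] [ 574.8 -180.6  135.4]
side red [345 214  17  19 235] [352.8 223.2] [489.8  17.9 152.9]
side blue [390 148  12  10  87] [395.6 152.1] [ 567.3 -179.5  153.3]
side yel [336 279   8   7  44] [339.4 282.4] [478.7  52.6  85.2]
top red_switch 0.68 [327.3, 263.9] [511.   26.   96.2]
top blue_switch 0.84 [481.5, 208.3] [ 584.  -161.1   85.4]
top blue_arm 0.56 [514.3, 207.8] [ 568.6 -180.4  154.4]
top red [330 262  23  20 294] [341.  271.3] [495.2   9.7 156. ]
top blue [508 198  20  18 245] [517.2 206.4] [ 569.8 -183.1  156.5]
top yel [464 226  10  11  80] [468.5 231.1] [ 555.1 -144.    85.9]
top yel [301 287  10  10  80] [305.5 291.1] [479.4  51.4  85.8]
```

View pics/side1.png

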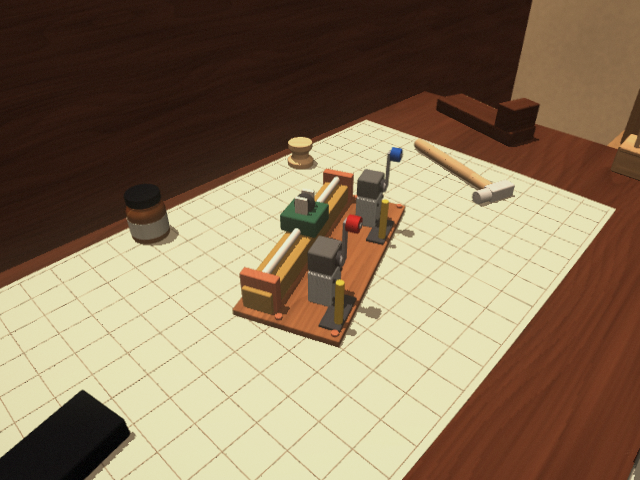

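View pics/top1.png

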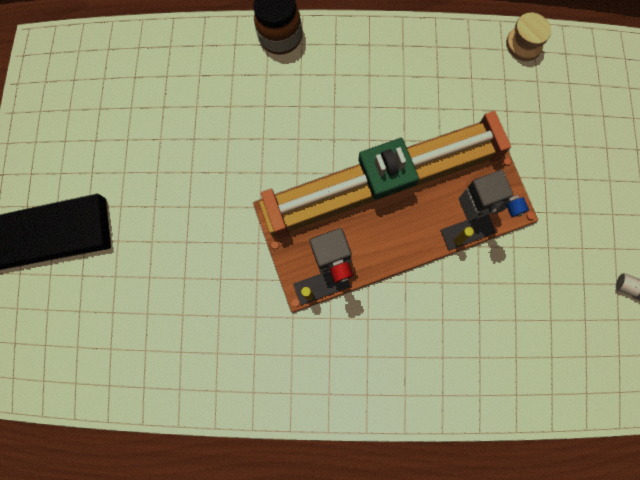

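Both views agree. The red roller is at top (341,271), about (495,9), and its post is at top (305,291), about (479,51). The blue roller is at top (517,206), so the switch's +y is about (-0.36, 0.93). Next I'll work out the approach.

```bash
python3 - <<'E'
from h import *
np.set_printoptions(precision=4,suppress=True)
o=get_obs();R=cv2.Rodrigues(np.array(o["orientation"]))[0];print(R,o["ee_pos"],o["t"],o["width"])
y=np.array([-.36,.933]);x=np.array([.933,.36]);r=np.array([495.5,9.5])
pre=r-55*y-4*x
a=np.arctan2(y[1],y[0])-np.arctan2(R[1,1],R[0,1]);a=(a+np.pi/2)%np.pi-np.pi/2
print(pre,(pre-np.array(o["ee_pos"])[:2])/1000,"spin",a)
E
```

```text
[[ 0.9269  0.3753  0.    ]
 [ 0.3753 -0.9269  0.0001]
 [ 0.     -0.0001 -1.    ]] [ 234.6246 -579.2336  198.3384] 0.5 87.75094037286553
[511.568 -43.255] [0.2769 0.536 ] spin -0.01651614523305689
```

```bash
python3 -m creep '[0.012,0.02,0.02,0,0.03,0.055,0.03,0,0.046,0.09,0.03,0,0.062,0.12,0.03,0,0.078,0.15,0.03,0,0.094,0.18,0.03,0,0.11,0.21,0.03,0,0.126,0.242,0.03,0,0.142,0.274,0.03,0,0.158,0.306,0.03,0]' 0
python3 -m creep '[0.015,0.028,0,0,0.03,0.06,0,0,0.046,0.09,0,0,0.062,0.12,0,0,0.078,0.15,0,0,0.094,0.182,0,0,0.108,0.21,0,0,0.119,0.23,0,0,0.119,0.23,0,0,0.119,0.23,0,0]'
```

```text
t: 1.33
ee_pos: [393.1, -271.7, 228.6]
orientation: [3.083, 0.6, 0.001]
ft_force: [-0.2, -0.4, 0.8]
width: 24.8
grasp_force: 0.0
t: 2.17
ee_pos: [511.9, -42.4, 228.3]
orientation: [3.083, 0.605, -0.0]
ft_force: [-0.8, 0.8, 0.5]
width: 0.6
grasp_force: 0.0
```

```bash
python3 -m creep '[0,0,-0.03,0,0,0,-0.06,0,0,0,-0.085,0,0,0,-0.104,0,0,0,-0.104,0,0,0,-0.104,0]'
python3 - <<'E'
from h import *
im,d=cams.get_image("side");a=im[120:340,250:470,::-1]
im2,_=cams.get_image("top");b=im2[150:370,250:470,::-1]
cv2.imwrite("pics/pre.png",cv2.resize(np.hstack([a,b]),(800,400)))
E
```

```text
t: 2.67
ee_pos: [510.6, -44.2, 124.0]
orientation: [-3.083, -0.599, 0.004]
ft_force: [0.0, -0.3, 0.1]
width: 0.5
grasp_force: 0.0
```

View pics/pre.png

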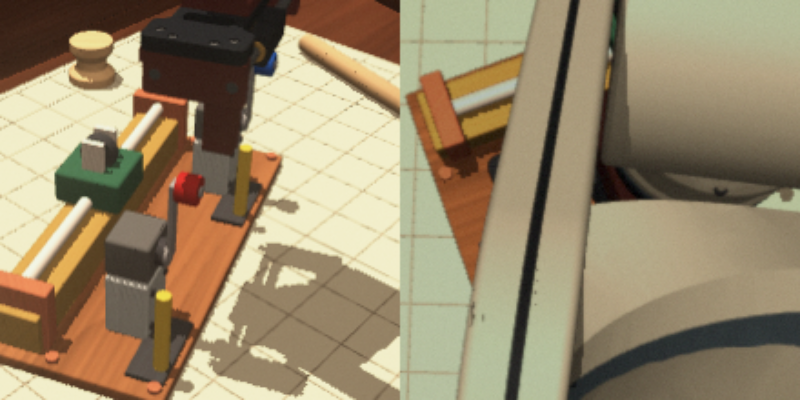

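The gripper stands behind the red roller at crop (188,187), clear of both switches. I'll push in steps and watch the force and the image.

```bash
python3 -m creep '[-0.005,0.012,0,0,-0.009,0.023,0,0,-0.012,0.031,0,0,-0.015,0.039,0,0,-0.018,0.047,0,0,-0.018,0.047,0,0]'
python3 - <<'E'
from h import *
im,d=cams.get_image("side")
cv2.imwrite("pics/push1.png",cv2.resize(im[140:340,250:470,::-1],(660,600)))
print(get_obs()["ft_force"])
E
```

```text
t: 3.27
ee_pos: [493.3, 5.2, 124.8]
orientation: [3.083, 0.603, 0.001]
ft_force: [-0.5, -0.9, 0.9]
width: -0.0
grasp_force: 1.0
[ 0.89904575 -1.35102934  2.1138947 ]
```

View pics/push1.png

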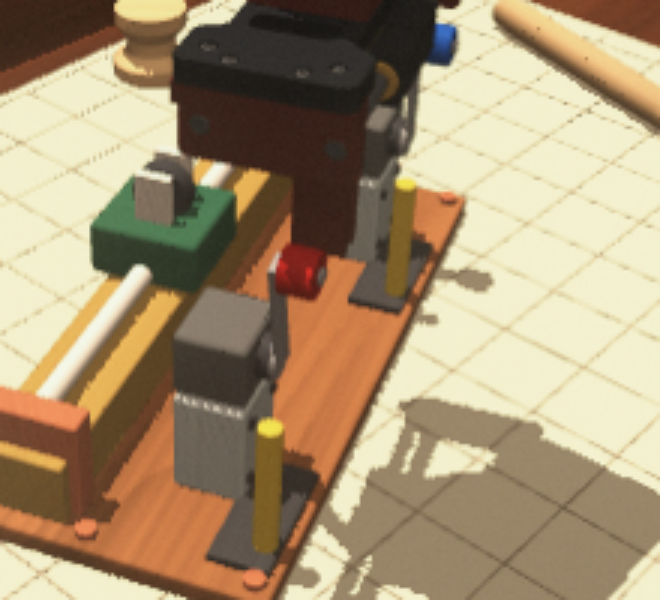

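The roller at (300,272) in this crop has begun to move toward the post, with the brown finger right behind it at (325,220). I'll fit the angle by projecting the roller model.

```bash
cat >> h.py <<'E'
def ang():
    im,d=cams.get_image("side");c=cams.get_calibration("side")
    m=cv2.inRange(cv2.cvtColor(im,cv2.COLOR_RGB2HSV),(0,150,60),(6,255,255));m[:195]=0;m[290:]=0;m[:,:320]=0;m[:,375:]=0
    k,l,s,ce=cv2.connectedComponentsWithStats(m);i=1+np.argmax(s[1:,4])
    A=np.linspace(-1,1.1,211);y=np.array([-.36,.933])
    P=np.array([[*(np.array([495.5,9.5])+60*np.sin(a)*y),87+60*np.cos(a)] for a in A])
    uv=cv2.projectPoints(P,cv2.Rodrigues(np.array(c["R"]))[0],np.array(c["t"],float),np.array(c["mtx"]),np.array(c["D"]))[0][:,0]
    off=np.array([352.8,223.2])-uv[100]
    e=np.linalg.norm(uv+off-ce[i],axis=1);j=e.argmin()
    return A[j],e[j],s[i],ce[i],off,im
E
python3 - <<'E'
from h import *
print(ang()[:5],get_obs()["ft_force"])
E
```

```text
(np.float64(0.20999999999999996), np.float64(0.19478057040182337), array([342, 220,  17,  20, 246], dtype=int32), array([349.66666667, 229.22357724]), array([-0.59419174,  0.53571015])) [-0.09217501 -2.15602314  2.4773173 ]
```

```bash
python3 -m creep '[-0.003,0.007,0,0,-0.006,0.014,0,0,-0.008,0.02,0,0,-0.010,0.025,0,0,-0.010,0.025,0,0]'
python3 - <<'E'
from h import *
r=ang();print(r[:4],get_obs()["ft_force"]);cv2.imwrite("pics/push2.png",cv2.resize(r[5][140:340,250:470,::-1],(660,600)))
E
```

```text
t: 3.78
ee_pos: [483.4, 29.6, 124.5]
orientation: [-3.083, -0.602, -0.0]
ft_force: [-0.8, -2.2, 4.5]
width: 0.4
grasp_force: 2.4
(np.float64(0.55), np.float64(0.28478308582852824), array([337, 233,  17,  20, 246], dtype=int32), array([344.47560976, 242.51626016])) [ 0.1082541  -1.17368366  5.91301737]
```

View pics/push2.png

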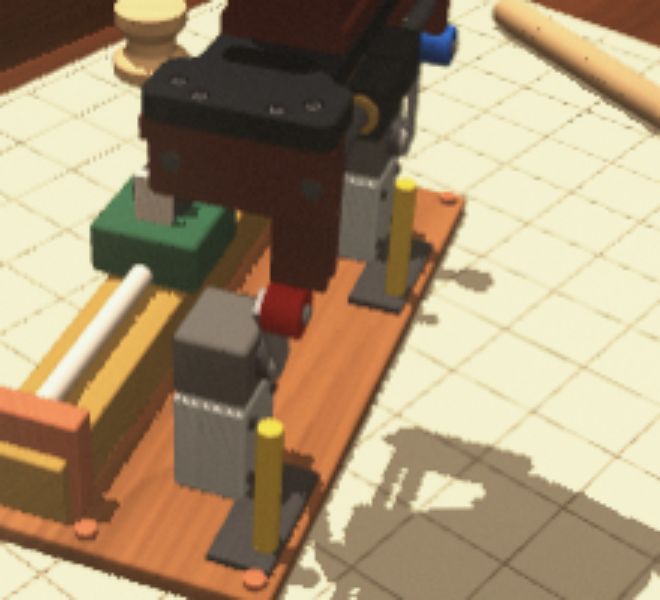

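```bash
python3 - <<'E'
from h import *
np.set_printoptions(precision=1,suppress=True)
o=get_obs();p=np.array(o["ee_pos"]);c=cams.get_calibration("side")
R=cv2.Rodrigues(np.array(o["orientation"]))[0]
L=[p,p+R@[10,0,0],p-R@[10,0,0],p+R@[10,13.5,0],p+R@[10,-13.5,0],p+R@[-10,13.5,0],p+R@[-10,-13.5,0],p-R@[0,0,80]]
uv=cv2.projectPoints(np.array(L),cv2.Rodrigues(np.array(c["R"]))[0],np.array(c["t"],float),np.array(c["mtx"]),np.array(c["D"]))[0][:,0]
print((uv-[250,140])*3,p)
im,d=cams.get_image("side")
for q in[(295,265),(325,270),(290,312),(267,428),(300,200)]: print(q,world("side",(250+q[0]/3,140+q[1]/3),d,1))
E
```

```text
[[299.3 323.3]
 [276.5 318.1]
 [322.4 328.7]
 [286.8 300.2]
 [265.9 336.5]
 [331.9 310.5]
 [312.5 347.5]
 [308.2 157. ]] [483.5  29.3 124.6]
(295, 265) [480.4  37.9 160. ]
(325, 270) [469.7  32.4 159.9]
(290, 312) [475.7  45.5 143.3]
(267, 428) [477.9  54.4  86.4]
(300, 200) [433.6  95.7 237.5]
```

The finger bears on the roller's upper flank (its angled tip, and the force is mostly vertical), and the angle is about 0.55. I'll carry on forward and a little down, so the roller passes the trip point clearly.

```bash
python3 -m creep '[-0.001,0.003,-0.003,0,-0.002,0.006,-0.006,0,-0.003,0.008,-0.008,0,-0.003,0.008,-0.008,0]'
python3 - <<'E'
from h import *
r=ang();print(r[:4],get_obs()["ft_force"])
E
```

```text
t: 4.22
ee_pos: [479.8, 39.1, 118.0]
orientation: [-3.08, -0.598, 0.001]
ft_force: [-9.6, 10.1, 26.6]
width: 0.7
grasp_force: 11.9
(np.float64(0.73), np.float64(0.1931668551453464), array([334, 242,  18,  19, 239], dtype=int32), array([341.63179916, 251.0125523 ])) [-9.87485467 11.0116361  27.83351711]
```

```bash
python3 -m creep '[0,0,0.003,0,0,0,0.004,0]'
python3 - <<'E'
from h import *
r=ang();o=get_obs();print(r[:4],o["ft_force"],o["moment"],o["ee_pos"],o["t"]);cv2.imwrite("pics/push3.png",cv2.resize(r[5][160:310,280:390,::-1],(440,600),interpolation=cv2.INTER_CUBIC))
im,d=cams.get_image("wrist");cv2.imwrite("pics/w3.png",im[:,:,::-1])
E
```

```text
t: 4.43
ee_pos: [480.9, 36.9, 121.1]
orientation: [3.083, 0.602, 0.001]
ft_force: [0.9, -3.6, 2.6]
width: 0.4
grasp_force: 1.6
(np.float64(0.6699999999999999), np.float64(0.2260181663978176), array([335, 239,  18,  19, 233], dtype=int32), array([342.5193133 , 247.80686695])) [-0.20449689 -1.25580373  4.52154807] [-0.3130008  -0.01786102  0.06861585] [480.97265359  36.7533585  121.01746169] 4.4833
```

View pics/push3.png

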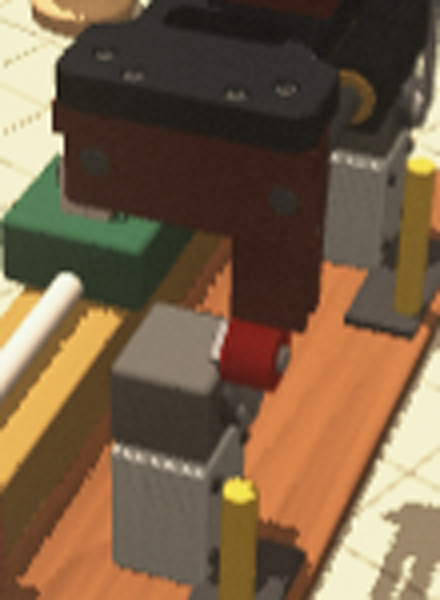

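View pics/w3.png

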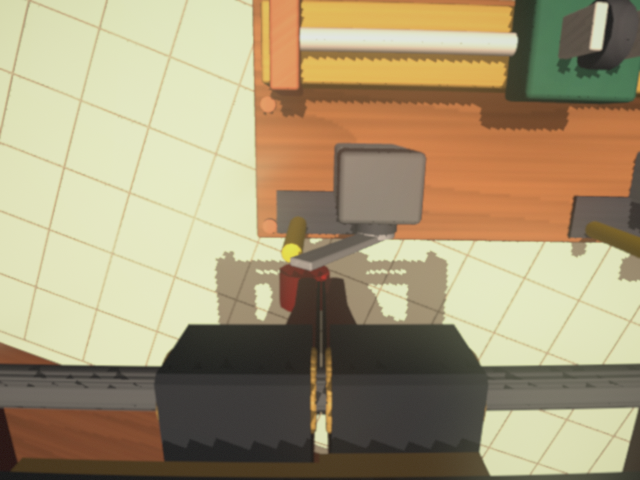

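The roller at crop (258,352) is leaning well over toward the post at about 0.67 rad. The wrist view shows the fingertip behind it and clear of the box, and the force is back to about 4.5 N. Now I'll hold.

```bash
python3 -m creep '[0,0,0,0,0,0,0,0,0,0,0,0,0,0,0,0,0,0,0,0,0,0,0,0,0,0,0,0,0,0,0,0,0,0,0,0,0,0,0,0]'
python3 - <<'E'
from h import *
print(ang()[:4],get_obs()["ft_force"])
E
```

```text
t: 5.37
ee_pos: [480.9, 36.7, 120.5]
orientation: [-3.084, -0.6, -0.001]
ft_force: [-1.2, -1.5, 6.1]
width: 0.7
grasp_force: 3.3
(np.float64(0.6699999999999999), np.float64(0.20474239620786303), array([335, 239,  18,  19, 232], dtype=int32), array([342.60344828, 247.875     ])) [-0.2817645  -1.52566795  7.09515031]
```

```bash
python3 -m creep '[0,0,0,0,0,0,0,0,0.003,-0.007,0.001,0,0.007,-0.017,0.003,0,0.011,-0.028,0.004,0,0.015,-0.039,0.004,0,0.019,-0.050,0.004,0,0.023,-0.061,0.004,0,0.027,-0.071,0.004,0,0.030,-0.079,0.004,0]'
python3 -m creep '[0,0,0.02,0,0,0,0.05,0,0,0,0.08,0,0,0,0.1,0,0,0,0.1,0,0,0,0.1,0]'
python3 - <<'E'
from h import *
r=ang();print(r[:4],get_obs()["ft_force"]);cv2.imwrite("pics/end.png",cv2.resize(r[5][120:340,250:470,::-1],(600,600)))
E
```

```text
t: 6.25
ee_pos: [510.4, -43.1, 123.6]
orientation: [-3.083, -0.6, 0.002]
ft_force: [0.7, -0.8, -0.1]
width: 0.4
grasp_force: 0.0
t: 6.75
ee_pos: [511.0, -42.5, 224.5]
orientation: [3.084, 0.6, 0.002]
ft_force: [0.3, 0.1, -0.7]
width: 0.3
grasp_force: 0.0
(np.float64(0.0), np.float64(0.041858147090937416), array([345, 214,  17,  19, 233], dtype=int32), array([352.83690987, 223.18025751])) [-0.30146332  0.31903546 -0.14688938]
```

View pics/end.png

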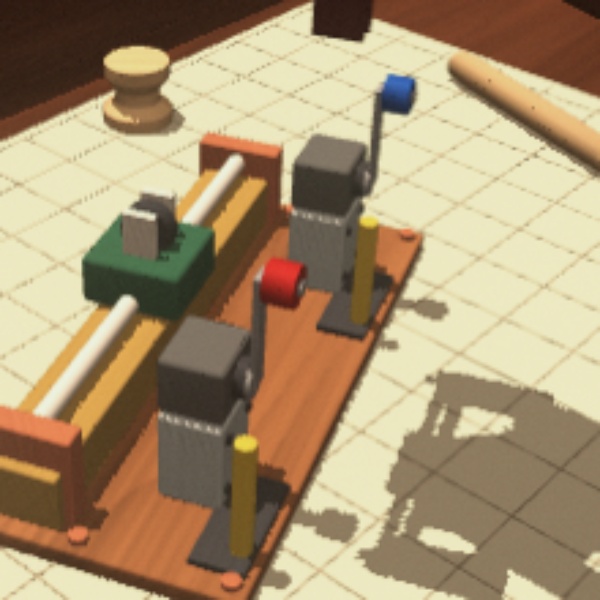

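Both arms are upright, red at (283,283) and blue at (398,93), and the robot is clear of everything.

```bash
python3 -c "
from workcell import ticket
print(ticket.close_job())"
```

```text
the job is handed in; nothing more can be done
None
```

I pushed the red arm to about 0.67 rad by camera (it trips at 0.52), held it there for over a second, and let it swing back upright; the blue arm was not touched, the wrist force briefly reached about 30 N during the push, and the job was handed in at about 7 s.

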